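Slide the plaque crate into the empty bay

ROBOT

A 6-joint arm with a two-finger parallel gripper is mounted at the origin on the work surface. World frame = base frame: x ahead of the robot, y to its left, z up, the work surface at z = 0. Lengths are in mm, angles in rad, forces in N, time in s.
With the tool pointing down it reaches from about 275 to 750 mm from the base axis. Payload 10.2 kg.
Tool frame: the origin (TCP) lies on the centre line of the jaws, within the pads' length; the fingertips stand 14 mm ahead of it and the grasp point (between the pads) lies 5 mm behind it; z points along the fingers, x is the direction in which the jaws open and shut, and the axes are right-handed (so a half turn about z gives the same grasp; the last joint's range is limited). The gripper opens to 85 mm and grips with 20 to 120 N. Pads are 22 mm wide; open, the fingers measure 114 mm over their backs; the gripper's body (76 mm by 85 mm) begins 54 mm behind the grasp point. The pads swing forward as they close: fully open they stand 13 mm farther back than shut.
Start: joints at [1.066, 0.313, 1.498, -0, 1.331, -0.223], TCP at [146.007, 504.295, 245.294] pointing down, gripper open.
Joint ranges: [-2.94, 2.94], [-0.97, 2.17], [0.19, 2.56], [-1.23, 4.37], [0.02, 3.11], [-2.88, 2.88]. Speed limits (rad/s): [2.39, 2.39, 3.01, 3.14, 3.14, 3.14].

INTERFACE

Orientations are given as a rotation vector (axis times angle).
In Python, from plant import * gives the robot as it stands.
- The arm moves only by the shell command python3 -m inch 'ROWS' [FORCE]. ROWS is JSON, a list of rows, each a list of 3 entries, a list of its own where there are three numbers: the turn, a rotation vector about the tool's x, y, z in rad, then the shift along the tool's x, y, z in m, then the closure, from 0 (fully open) to 1 (shut). In form: [[[ax, ay, az], [x, y, z], grip], ...]. A call has 1 to 10 rows; each row is the pose to reach, as a shift and turn from the pose commanded when the call began, along the tool's axes at that moment; what a row does not reach only later rows make up. A row lasts 1/8 s, in which the tool goes at most 62.5 mm and 10.7 degrees, less where a joint would pass 70% of its speed; a pose out of reach is approached as far as the arm can. A call with a gripper value outside its range is refused whole. The fingers move at their own pace and stop on an object; FORCE is the grip in N (left out, the last holds). Time passes only in rows, so rows that repeat a pose let the fingers close. It gives the time, the measured TCP pose, the force and the opening at its end, in the units of the state.
- get_obs(): the state, without advancing time (a new reading comes with each control period).
- grab_frame(name): name is "scene" or "side" or "wrist"; returns a dict with "pixels" (384x512x3 uint8, blue, green, red), "range_z" (384x512 float32, mm along the optical axis (not along the pixel's ray), 0 where there is no reading), "fx", "fy", "cx", "cy" (pixels), "rvec" (rotation vector, rad) and "tvec" (3), from world to camera coordinates, as OpenCV has them; the wrist camera has in their place "tool_from_camera" (4x4, takes a point from camera to tool coordinates, whose origin is the TCP and whose axes are the tool frame's). Camera axes: x right, y down, z forward; pixel columns grow to the right and rows downward; lengths in mm; the calibration is good to about 2 mm. A picture is of the moment at which its call begins: read the wrist's pose just before it.
- finish_job(): hands the job in, once; it reports no verdict.
The state is a dict: "t": time; "joints": joint angles; "qvel": joint speeds; "tau": joint torques, N m; "tool_pos": TCP position; "orientation": TCP orientation; "contact_force": force on the tool from outside, world axes, zero at the start; "torque": the same for the moment, N m; "finger_gap": finger opening in mm.
Only numpy, scipy, OpenCV 4.12 (cv2) and the standard library are available. Lean on these libraries where they do the work, as an engineer would, in place of code of your own. Each camera call takes 0.05 s, during which the arm holds its last target.

TASK

Push the heavy upright crate of lacquered plaques into the empty paper-lined bay of the batten stand until it rests squarely against the back batten. Push only against the dark wooden plinth at its foot, never the slatted part above, so that it slides without rocking or tipping, and do not lift it. Leave the crate parked in the other bay, the bottle, the bowl and the wood block where they are.

Things in the scene. Friction and masses are not known exactly. Their poses are not given: they have to be found in the camera images.
- crate: The crate to push, 0.75-1 kg, loose. Origin: centre of its underside, z up. Foot: dark wood plinth 70 (x) x 120 (y) x 40 mm high. On it, slatted plywood 52 x 110 mm (set back 9 mm in x) to 118 mm, black plaques to 130 mm. Starts in front of the empty bay, -x face roughly to the robot. Grippy sole: slides at under 15 N pushed low, rocks if pushed high. Tilt the fingers, tips leading, for clearance.
- bay: The empty bay, lined with white paper (no thickness). Origin at bench level, where the centre of the crate's underside is when fully home; +x into the bay, away from the robot; y across, z up. 150 mm clear width. Back batten's front face at x = +35 mm; side battens from x = -20 to +35 mm, so the crate's -x face stays 15 mm outside them when home. Battens fixed, 30 mm high, 18 mm wide.
- stand: Fixed stand of pale wood battens, two bays side by side, open towards the robot: back batten 354 mm long, side battens at y = -168, 0, +168 mm. Origin at bench level, midway between the home points of the two crates; bays centred at y = -84 and +84 mm, same axes as the bay. Either bay may be the empty one.
- parked: A loose crate of the same kind and size, already parked in the other bay. Origin at the centre of its underside. Not to be disturbed.
- bottle: Clear plastic bottle with a red cap, 60 mm diameter, 190 mm tall, loose, standing to the left. Origin at the centre of its underside. Not to be disturbed.
- bowl: Black bowl, 120 mm diameter, 50 mm high, loose, standing to the right. Origin at the centre of its underside. Not to be disturbed.
- block: Dark wood block 90 x 50 x 40 mm high, loose, lying to the right, nearer the robot than the bowl. Origin at the centre of its underside. Not to be disturbed.
Not all that is in view belongs to the job. What is shaped like the crate but pink or red is not meant.

How it is judged:
By the outcome, as a careful person would: the job done as asked, in the order asked, and still so for the second after the job is handed in, with the robot touching nothing.
It also fails if it takes over 38 s, if anything falls off the work surface, if the arm or the gripper's body presses on something with over 40 N, if the wrist force passes 120 N, or if a joint passes its speed limit or range.

## Working session

There is one attempt and no reset: what is moved stays moved. The work goes in short steps, Python scripts to look and compute and a shell command to move; the robot and the scene stay as the last step left them, time stands still between calls to the robot, and variables do not carry over. Pictures are saved under pics/ and viewed, and the job is handed in when it is done.

```bash
ls; mkdir -p pics
cat > h.py <<'E'
from plant import *
import numpy as np, cv2
from scipy.spatial.transform import Rotation as R
def cam(f):
    return R.from_rotvec(np.ravel(f["rvec"])).as_matrix(), np.ravel(f["tvec"])
def cloud(f):
    Rm,t=cam(f); z=f["range_z"].astype(float)
    v,u=np.indices(z.shape)
    P=np.stack([(u-f["cx"])/f["fx"]*z,(v-f["cy"])/f["fy"]*z,z],-1)
    W=(P-t)@Rm; W[z<=0]=np.nan
    return W
E
python3 - <<'E'
from h import *
o=get_obs(); print(o["t"],o["tool_pos"],o["orientation"],o["finger_gap"],o["contact_force"])
for n in("scene","side"):
    f=grab_frame(n); cv2.imwrite(f"pics/{n}0.png",f["pixels"]); np.savez(f"{n}0.npz",**f)
E
```

```text
pics
0.0 [145.88746244 504.06565291 244.71505533] [ 2.51097657e+00  1.88710334e+00 -1.92816522e-03] 85.67784494688001 [-0.11562277 -0.14880944 -0.89318194]
```

View pics/scene0.png

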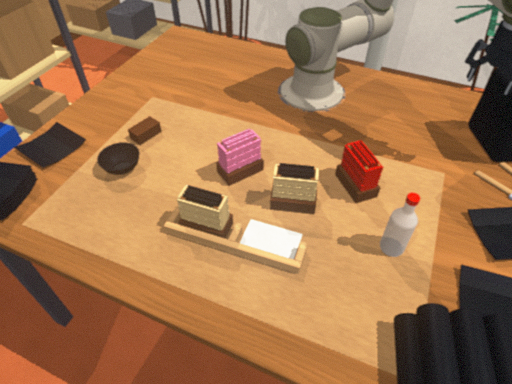

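View pics/side0.png

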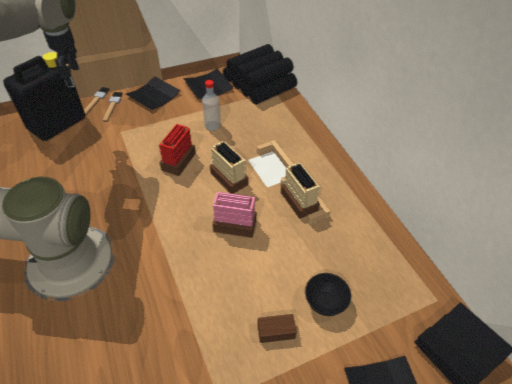

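The scene camera faces the robot. The crate to push is at about (295,188), the parked one at (203,208) and the empty white bay at (270,240). The pink (240,155) and red (360,170) crates are decoys. In the side view the crate is at (229,165) and the paper at (268,168). Next I measure their positions.

Run:
```python
from h import *
acc={}
for n in("scene","side"):
    f=dict(np.load(f"{n}0.npz")); W=cloud(f); px=f["pixels"].astype(int)
    hsv=cv2.cvtColor(f["pixels"],cv2.COLOR_BGR2HSV).astype(int)
    ok=np.isfinite(W[...,0])
    Z=W[...,2]; on=ok&(W[...,0]>150)&(W[...,0]<800)&(abs(W[...,1])<450)
    print(n,"table z med",np.nanmedian(Z[on&(abs(Z)<10)]))
    # white paper
    m=on&(hsv[...,1]<40)&(hsv[...,2]>190)&(abs(Z)<10)
    k,l,s,c=cv2.connectedComponentsWithStats(m.astype(np.uint8))
    for i in range(1,k):
        if s[i,4]>150:
            p=W[l==i]; r=cv2.minAreaRect(p[:,:2].astype(np.float32)); print("paper",s[i],p.mean(0).round(1),r)
    # objects above bench
    m=on&(Z>12)&(Z<250)
    k,l,s,c=cv2.connectedComponentsWithStats(m.astype(np.uint8))
    for i in range(1,k):
        if s[i,4]>60:
            p=W[l==i]; print("obj",s[i],c[i].round(),"zmax",np.percentile(p[:,2],99).round(),"xy lo",np.percentile(p,1,0).round(),"hi",np.percentile(p,99,0).round())
    for nm,(za,zb) in dict(top=(122,140),shelf=(34,46),batten=(25,33)).items():
        m=on&(Z>za)&(Z<zb)
        k,l,s,c=cv2.connectedComponentsWithStats(m.astype(np.uint8))
        for i in range(1,k):
            if s[i,4]>40:
                p=W[l==i][:,:2]; r=cv2.minAreaRect(p.astype(np.float32)); print(nm,c[i].round(),s[i,4],np.round(r[0],1),np.round(r[1],1),round(r[2],1))
```

```text
scene table z med 0.25076974177250533
paper [ 241  220   61   38 1429] [657.3 120.2   0.9] ((656.3114013671875, 118.85075378417969), (82.52555847167969, 140.40574645996094), 3.8983452320098877)
obj [127 116  34  26 498] [144. 129.] zmax 42.0 xy lo [ 409. -438.   13.] hi [ 500. -371.   42.]
obj [ 216  129   47   54 1833] [239. 155.] zmax 130.0 xy lo [ 431. -109.   14.] hi [538.  -3. 130.]
obj [ 335  140   48   61 1902] [359. 171.] zmax 130.0 xy lo [357. 206.  14.] hi [454. 325. 130.]
obj [ 97 142  42  33 870] [118. 157.] zmax 52.0 xy lo [ 550. -438.   12.] hi [ 662. -324.   52.]
obj [ 270  163   48   49 2008] [294. 187.] zmax 130.0 xy lo [494.  74.  14.] hi [570. 188. 130.]
obj [ 163  185  144   87 3962] [218. 226.] zmax 130.0 xy lo [ 663. -133.   13.] hi [750. 213. 130.]
obj [ 380  192   40   63 1411] [400. 226.] zmax 191.0 xy lo [549. 371.  14.] hi [589. 428. 191.]
obj [393 313  10  28 145] [397. 324.] zmax 53.0 xy lo [753. 439.  22.] hi [799. 450.  53.]
top [238. 138.] 285 [473.2 -58.2] [34.6 88.8] 58.3
top [364. 153.] 285 [391.  264.6] [90.6 34.2] 43.5
top [296. 169.] 359 [522.4 1
[... 2227 characters left out ...]
33. 199.] 294 [471.8 -59.4] [35.4 87.6] 57.1
shelf [212. 121.] 41 [552.9 379.4] [24.8 55. ] 79.9
shelf [179. 159.] 183 [397. 241.] [135.9  65.5] 16.4
shelf [227. 177.] 188 [521.8 125.2] [ 71.4 123.8] 16.3
shelf [297. 200.] 214 [695.6 -47.9] [ 77.9 122.4] 3.4
shelf [235. 225.] 245 [469.4 -80.3] [ 64.8 134.1] 82.7
shelf [331. 285.] 231 [ 618.4 -370.4] [ 84.9 108.2] 38.8
shelf [276. 325.] 737 [ 451.8 -405.9] [52.1 89.9] 74.4
batten [276. 151.] 187 [696.6 149.9] [ 70.6 136.6] 6.0
batten [183. 161.] 51 [410.5 239. ] [118.2  18.9] 36.1
batten [290. 201.] 42 [658.8 -50.7] [  4.4 115.3] 5.2
batten [318. 210.] 175 [ 714.3 -104.6] [75.4 68.8] 5.6
batten [329. 289.] 176 [ 615.3 -369.1] [70.8 98.8] 50.4
```

```bash
cat >> h.py <<'E'
CR=(522.,126.5,16.3); ST=(687.,37.1,4.6)
_h=np.radians(ST[2]); BAY=(ST[0]-84*np.sin(_h),ST[1]+84*np.cos(_h),ST[2])
def tgt(h,tilt):
    h=np.radians(h);a=np.radians(tilt)
    z=np.array([np.sin(a)*np.cos(h),np.sin(a)*np.sin(h),-np.cos(a)]); x=np.array([-np.sin(h),np.cos(h),0])
    return np.stack([x,np.cross(z,x),z],1)
def rel(p,Rt,p0=None,R0=None):
    if p0 is None:
        o=get_obs(); p0=o["tool_pos"]; R0=R.from_rotvec(o["orientation"]).as_matrix()
    d=R0.T@(np.array(p)-p0)/1000; w=R.from_matrix(R0.T@Rt).as_rotvec()
    print(np.round(w,3).tolist(),np.round(d,4).tolist())
def n(h): h=np.radians(h); return np.array([np.cos(h),np.sin(h),0])
E
python3 - <<'E'
from h import *
print(BAY)
c=np.array([CR[0],CR[1],0]); p=c-(35+70)*n(16.3); p[2]=200
print(p); rel(p,tgt(16.3,40))
E
```

```text
(np.float64(680.2632903563758), np.float64(120.82942579032476), 4.6)
[421.22044434  97.02999556 200.        ]
[-0.68, 0.199, -0.543] [-0.3144, 0.3777, 0.0451]
```

```bash
python3 -m inch '[[[-0.34,0.1,-0.27],[-0.16,0.19,0.01],0],[[-0.34,0.1,-0.27],[-0.16,0.19,0.01],0],[[-0.34,0.1,-0.27],[-0.16,0.19,0.01],0],[[-0.34,0.1,-0.27],[-0.16,0.19,0.01],0],[[-0.68,0.199,-0.543],[-0.314,0.378,0.045],0],[[-0.68,0.199,-0.543],[-0.314,0.378,0.045],0],[[-0.68,0.199,-0.543],[-0.314,0.378,0.045],0],[[-0.68,0.199,-0.543],[-0.314,0.378,0.045],0],[[-0.68,0.199,-0.543],[-0.314,0.378,0.045],0],[[-0.68,0.199,-0.543],[-0.314,0.378,0.045],0]]'
python3 - <<'E'
from h import *
o=get_obs(); print(o["t"],o["tool_pos"],o["joints"],o["contact_force"])
c=np.array([CR[0],CR[1],0]); p=c-(35+70)*n(16.3); p[2]=200
rel(p,tgt(16.3,40))
for m in("scene","side","wrist"):
    f=grab_frame(m); cv2.imwrite(f"pics/{m}1.png",f["pixels"])
E
```

```text
t: 1.35
tool_pos: [403.6, 128.2, 202.5]
orientation: [1.582, 2.109, 0.762]
contact_force: [0.1, 0.5, -0.3]
finger_gap: 85.6
1.35 [403.60144615 128.16541885 202.54226835] [-0.1323581  -0.1623422   2.29618246  0.65206861  0.45240661 -2.49937333] [ 0.09542478  0.53068624 -0.25924036]
[-0.012, -0.01, -0.004] [-0.0349, 0.0049, 0.0068]
```

```bash
python3 -c "
import cv2,numpy as np
a=[cv2.imread(f'pics/{m}1.png') for m in('scene','side','wrist')]
b=np.vstack([np.hstack([a[0],a[1]]),np.hstack([a[2],a[2]*0])])
cv2.imwrite('pics/c1.png',cv2.resize(b,(800,600)))"
```

```text
(no output)
```

View pics/c1.png

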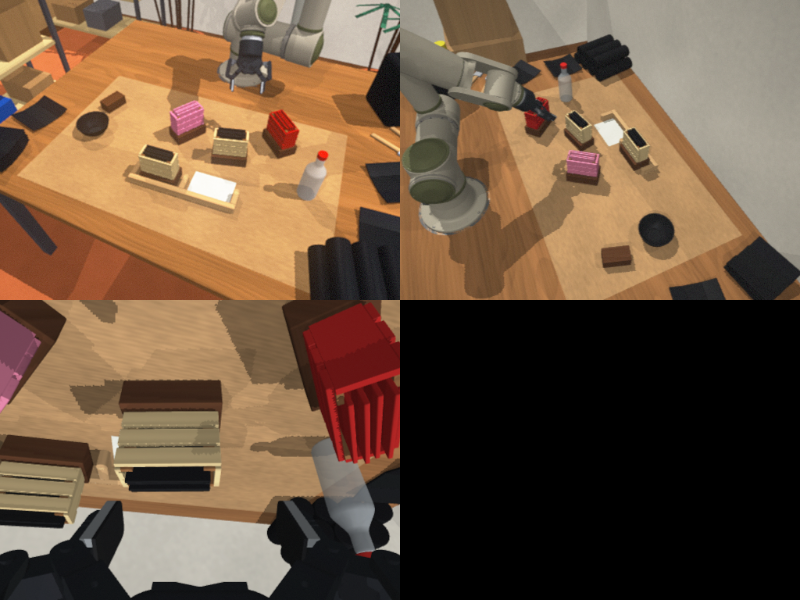

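The tool is now behind the crate at the right tilt. In the wrist view (lower left) the crate's plinth is centred near (170,395), between the open fingers. The pink and red decoys stand clear on either side. About 35 mm of sideways travel is left.

```bash
python3 -m inch '[[[0,0,0],[-0.035,0.005,0.007],0],[[0,0,0],[-0.035,0.005,0.007],0],[[0,0,0],[-0.035,0.005,0.007],0]]'
python3 - <<'E'
from h import *
o=get_obs(); print(o["t"],o["tool_pos"],o["joints"],o["contact_force"])
c=np.array([CR[0],CR[1],0]); p=c-(35+70)*n(16.3); p[2]=200
rel(p,tgt(16.3,40))
# finger tips in wrist view
f=grab_frame("wrist"); z=f["range_z"]; T=np.array(f["tool_from_camera"])
v,u=np.indices(z.shape); P=np.stack([(u-f["cx"])/f["fx"]*z,(v-f["cy"])/f["fy"]*z,z],-1)@T[:3,:3].T+T[:3,3]
m=(z>0)&(abs(P[...,0])<75)&(abs(P[...,1])<40)&(P[...,2]<40)&(P[...,2]>-45)
print(T.round(2))
for s in(-1,1):
    q=P[m&(P[...,0]*s>0)&(P[...,2]>-40)]; print(len(q),np.percentile(q,[1,50,99],axis=0).round(1))
    t=q[q[:,2]>np.percentile(q[:,2],90)]; print("tip",t.min(0).round(1),t.max(0).round(1))
# crate from wrist
o=get_obs(); W=P@R.from_rotvec(o["orientation"]).as_matrix().T+o["tool_pos"]
hit=(z>0)&(W[...,2]>15)&(W[...,2]<35)&(abs(W[...,0]-500)<50)&(abs(W[...,1]-120)<75)
q=W[hit]; print(len(q))
if len(q)>50:
    r=cv2.fitLine(q[:,:2].astype(np.float32),cv2.DIST_HUBER,0,.01,.01).ravel(); print(r,np.degrees(np.arctan2(r[1],r[0]))-90, "ends",q[q[:,1].argmin()],q[q[:,1].argmax()])
E
```

```text
t: 1.88
tool_pos: [420.6, 98.7, 199.9]
orientation: [1.584, 2.111, 0.762]
contact_force: [-0.1, -0.4, -0.7]
finger_gap: 85.1
1.875 [420.63960152  98.71841525 199.89413849] [-0.23631056 -0.1300734   2.27809316  0.74203425  0.49982537 -2.66326165] [-0.10421952 -0.41375924 -0.68490451]
[-0.014, -0.011, -0.005] [-0.0018, 0.0001, -0.0]
[[   1.      0.     -0.      0.21]
 [  -0.      0.96    0.3   -77.07]
 [   0.     -0.3     0.96 -129.54]
 [   0.      0.      0.      1.  ]]
3328 [[-55.5 -13.  -38.8]
 [-42.6  -8.3 -23.5]
 [-41.9   9.1  -1.5]]
tip [-53.9 -13.2  -7.6] [-41.8   9.5   0.3]
3327 [[ 42.7 -13.1 -38.8]
 [ 43.4  -8.4 -23.4]
 [ 56.5   8.9  -1.2]]
tip [ 42.6 -13.   -7.4] [55.2  9.7  0.5]
2076
[ 2.8068715e-01 -9.5979929e-01  4.8624463e+02  1.1690251e+02] -163.69878 ends [504.30571995  60.08401299  24.31571152] [472.02502803 175.70046052  23.3209555 ]
```

```bash
python3 -m inch '[[[0,0,0],[0,-0.06,0.07],0],[[0,0,0],[0,-0.12,0.142],0],[[0,0,0],[0,-0.12,0.142],0],[[0,0,0],[0,-0.12,0.142],0],[[0,0,0],[0,-0.12,0.142],0]]'
python3 - <<'E'
from h import *
o=get_obs(); print(o["t"],o["tool_pos"],o["joints"],o["contact_force"])
face=np.array([488.2,117.4,0])
for d in(50,25,10):
    p=face-d*n(16.3); p[2]=15; print(d,p); rel(p,tgt(16.3,40))
E
```

```text
t: 2.55
tool_pos: [433.0, 134.1, 105.2]
orientation: [1.634, 2.138, 0.669]
contact_force: [-0.1, 0.1, 0.1]
finger_gap: 85.0
2.55 [432.99498807 134.08903094 105.20421704] [-0.05992076  0.16078741  2.29059302  1.04698236  0.20961535 -2.87909062] [-0.09347215  0.07258208  0.11572167]
50 [440.2097354  103.36666455  15.        ]
[-0.09, 0.014, -0.014] [-0.0313, -0.0525, 0.0735]
25 [464.2048677  110.38333228  15.        ]
[-0.09, 0.014, -0.014] [-0.0308, -0.032, 0.0878]
10 [478.60194708 114.59333291  15.        ]
[-0.09, 0.014, -0.014] [-0.0305, -0.0197, 0.0963]
```

The wrist joint has reached its range limit. I'll go back up and use the half-turned tool, which gives the same grasp and leaves plenty of range.

```bash
python3 -m inch '[[[0,0,0.1],[0,0.035,-0.05],0],[[0,0,0.4],[0,0.06,-0.1],0],[[0,0,0.8],[0,0.06,-0.12],0],[[0,0,1.2],[0,0.06,-0.12],0],[[0,0,1.57],[0,0.06,-0.12],0],[[0,0,1.57],[0,0.06,-0.12],0],[[0,0,1.57],[0,0.06,-0.12],0],[[0,0,1.57],[0,0.06,-0.12],0],[[0,0,1.57],[0,0.06,-0.12],0],[[0,0,1.57],[0,0.06,-0.12],0]]'
cat >> h.py <<'E'
def tf(h,tilt):
    M=tgt(h,tilt); M[:,0]*=-1; M[:,1]*=-1; return M
FACE=np.array([488.2,117.4,0])
E
python3 - <<'E'
from h import *
o=get_obs(); print(o["t"],o["tool_pos"],o["joints"],o["contact_force"])
p=FACE-70*n(16.3); p[2]=200; rel(p,tf(16.3,36))
E
```

```text
t: 3.8
tool_pos: [414.1, 128.6, 238.3]
orientation: [-2.901, -0.383, -0.912]
contact_force: [0.4, 0.3, 0.3]
finger_gap: 85.2
3.8 [414.06779697 128.62076407 238.34991202] [-0.0830047  -0.17242968  2.16245988  0.34688538  0.59834224 -0.57777908] [0.35040031 0.32225055 0.3342998 ]
[0.027, 0.003, 1.553] [-0.023, 0.0315, 0.0308]
```

```bash
python3 -m inch '[[[0,0,0.5],[-0.023,0.03,0.03],0],[[0.02,0,1.0],[-0.023,0.031,0.03],0],[[0.027,0.003,1.553],[-0.023,0.031,0.03],0],[[0.027,0.003,1.553],[-0.023,0.031,0.03],0],[[0.027,0.003,1.553],[-0.023,0.031,0.03],0],[[0.027,0.003,1.553],[-0.023,0.031,0.03],0],[[0.027,0.003,1.553],[-0.023,0.031,0.03],0],[[0.027,0.003,1.553],[-0.023,0.031,0.03],0],[[0.027,0.003,1.553],[-0.023,0.031,0.03],0],[[0.027,0.003,1.553],[-0.023,0.031,0.03],0]]'
python3 - <<'E'
from h import *
o=get_obs(); print(o["t"],o["tool_pos"],o["joints"],o["contact_force"])
p=FACE-60*n(16.3); p[2]=90; rel(p,tf(16.3,36))
p=FACE-45*n(16.3); p[2]=15; rel(p,tf(16.3,36))
E
```

```text
t: 5.05
tool_pos: [420.8, 98.1, 200.7]
orientation: [-2.082, 1.548, -0.507]
contact_force: [-0.1, 0.1, 1.2]
finger_gap: 85.4
5.05 [420.75425176  98.11497313 200.66888134] [-0.21006408 -0.11891653  2.24024068  0.58779454  0.52784312  0.62963876] [-0.14651611  0.11813809  1.18622356]
[0.0, 0.0, 0.007] [0.0, 0.0568, 0.0955]
[0.0, 0.0, 0.007] [-0.0002, 0.0888, 0.165]
```

```bash
python3 -m inch '[[[0,0,0.007],[0,0.03,0.05],0],[[0,0,0.007],[0,0.057,0.095],0],[[0,0,0.007],[0,0.057,0.095],0],[[0,0,0.007],[0,0.089,0.165],0],[[0,0,0.007],[0,0.089,0.165],0],[[0,0,0.007],[0,0.089,0.165],0],[[0,0,0.007],[0,0.089,0.165],0],[[0,0,0.007],[0,0.089,0.165],0]]'
python3 - <<'E'
from h import *
o=get_obs(); print(o["t"],o["tool_pos"],o["joints"],o["contact_force"])
p=FACE-45*n(16.3); p[2]=15; rel(p,tf(16.3,36))
for m in("scene","side","wrist"):
    f=grab_frame(m); cv2.imwrite(f"pics/{m}2.png",f["pixels"])
a=[cv2.imread(f'pics/{m}2.png') for m in('scene','side','wrist')]
b=np.vstack([np.hstack([a[0],a[1]]),np.hstack([a[2],a[2]*0])])
cv2.imwrite('pics/c2.png',cv2.resize(b,(800,600)))
E
```

```text
t: 6.05
tool_pos: [444.7, 104.8, 14.2]
orientation: [-2.076, 1.555, -0.503]
contact_force: [-0.0, -0.7, 0.7]
finger_gap: 85.3
6.05 [444.74960534 104.80143725  14.20876843] [-0.17070196  0.45293276  2.334105    2.25735761  0.34165677 -1.09379116] [-0.03390405 -0.72893541  0.72182266]
[0.001, 0.001, 0.0] [0.0001, -0.0007, -0.0005]
```

View pics/c2.png

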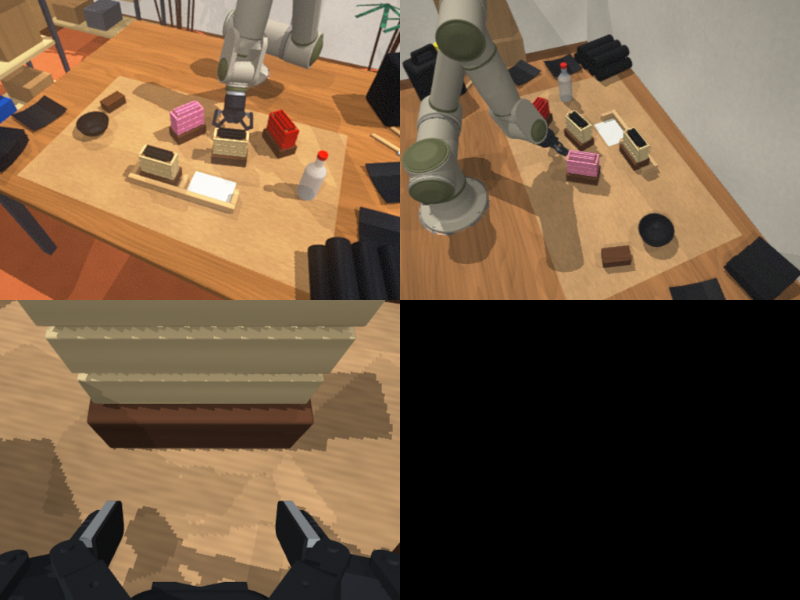

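The tool is behind the crate and centred on it, fingers at plinth height and clear of the slats (wrist view: plinth at (90-312, 425), fingers at (100,540) and (298,540)). Next I plan a gentle S-shaped push.

```bash
cat >> h.py <<'E'
from scipy.optimize import brentq
def plan(cx,cy,ch,Rr=110.,ds=5.):
    hb=np.radians(BAY[2]); d=np.array([cx-BAY[0],cy-BAY[1]])
    x=d@[np.cos(hb),np.sin(hb)]; y=d@[-np.sin(hb),np.cos(hb)]; h0=np.radians(ch)-hb
    def path(th,L):
        segs=[(abs(h0+th)*Rr,-np.sign(h0+th)/Rr),(L,0),(abs(th)*Rr,np.sign(th)/Rr)]
        P=[(x,y,h0)]; s=1.
        for l,k in segs:
            m=max(1,int(round(l/.5)))
            for _ in range(m):
                a,b,c=P[-1]; c2=c+k*l/m; P.append((a+l/m*np.cos((c+c2)/2),b+l/m*np.sin((c+c2)/2),c2))
        return np.array(P)
    def endy(th):
        p0=path(th,0); L=max(0,-p0[-1,0])/np.cos(th); return path(th,L)
    th=brentq(lambda t:endy(t)[-1,1],-0.05,0.6) if True else 0
    P=endy(th); s=np.r_[0,np.cumsum(np.hypot(*np.diff(P[:,:2],axis=0).T))]
    S=np.append(np.arange(ds,s[-1],ds),s[-1])
    Q=np.stack([np.interp(S,s,P[:,i]) for i in range(3)],1)
    print("rel start",round(x,1),round(y,1),np.degrees(h0).round(1),"th",np.degrees(th).round(1),"n",len(Q))
    W=np.array([[BAY[0]+a*np.cos(hb)-b*np.sin(hb),BAY[1]+a*np.sin(hb)+b*np.cos(hb),np.degrees(c+hb)] for a,b,c in Q])
    return W
def tcp(c,off=43.5,z=14.5):
    p=np.array([c[0],c[1],0])-off*n(c[2]); p[2]=z; return p
E
python3 - <<'E'
from h import *
W=plan(522,126.9,16.3); print(W[::4].round(1))
o=get_obs(); R0=R.from_rotvec(o["orientation"]).as_matrix(); p0=o["tool_pos"]
for e in (10,0): rel(tcp((522,126.9,16.3),43.5+e),tf(16.3,36))
for c in W[:8]: rel(tcp(c),tf(c[2],36))
E
```

```text
rel start -157.3 18.7 11.7 th 10.4 n 32
[[526.8 128.2  13.7]
 [546.6 131.1   3.3]
 [566.5 130.5  -5.8]
 [586.4 128.5  -5.8]
 [606.3 126.5  -5.8]
 [626.2 124.5  -5.8]
 [646.1 122.5  -5.8]
 [666.1 120.6  -2.8]]
[-0.0, 0.001, 0.0] [0.0004, -0.0211, 0.016]
[-0.0, 0.001, 0.0] [0.0004, -0.0292, 0.0219]
[-0.0, 0.028, 0.037] [-0.0015, -0.0333, 0.0249]
[-0.0, 0.054, 0.074] [-0.0031, -0.0375, 0.0279]
[-0.0, 0.081, 0.111] [-0.0045, -0.0417, 0.031]
[-0.0, 0.108, 0.148] [-0.0057, -0.0459, 0.034]
[-0.0, 0.134, 0.184] [-0.0066, -0.0502, 0.0372]
[-0.0, 0.161, 0.221] [-0.0072, -0.0545, 0.0403]
[-0.0, 0.188, 0.258] [-0.0077, -0.0588, 0.0434]
[-0.0, 0.215, 0.295] [-0.0079, -0.0632, 0.0466]
```

```bash
python3 -m inch '[[[0,0,0],[0,-0.012,0.009],0],[[0,0,0],[0,-0.021,0.016],0],[[0,0,0],[0,-0.025,0.019],0],[[0,0,0],[0,-0.029,0.022],0],[[0,0.014,0.018],[-0.001,-0.031,0.0235],0],[[0,0.028,0.037],[-0.0015,-0.0333,0.0249],0],[[0,0.041,0.055],[-0.0023,-0.0354,0.0264],0],[[0,0.054,0.074],[-0.0031,-0.0375,0.0279],0],[[0,0.068,0.092],[-0.0038,-0.0396,0.0295],0],[[0,0.081,0.111],[-0.0045,-0.0417,0.031],0]]'
cat > chk.py <<'E'
from h import *
import sys
tag=sys.argv[1]
o=get_obs(); print("t",o["t"],o["tool_pos"].round(1),np.round(o["joints"],2),"F",np.round(o["contact_force"],1))
Rt=R.from_rotvec(o["orientation"]).as_matrix(); zz=Rt[:,2]; print("tool heading",np.degrees(np.arctan2(zz[1],zz[0])).round(2))
for m in("scene","side"):
    f=grab_frame(m); cv2.imwrite(f"pics/{m}{tag}.png",f["pixels"]); W=cloud(f)
    hsv=cv2.cvtColor(f["pixels"],cv2.COLOR_BGR2HSV)
    for nm,za,zb in(("top",123,138),("pl",34,46)):
        k=(W[...,2]>za)&(W[...,2]<zb)&(W[...,0]>480)&(W[...,0]<760)&(W[...,1]>25)&(W[...,1]<215)
        if nm=="top": k&=hsv[...,2]<70
        kk,l,s,c=cv2.connectedComponentsWithStats(k.astype(np.uint8))
        if kk>1:
            i=1+np.argmax(s[1:,4]); r=cv2.minAreaRect(W[l==i][:,:2].astype(np.float32)); print(m,nm,s[i,4],np.round(r[0],1),np.round(r[1],1),round(r[2],1),"zmax",np.percentile(W[l==i][:,2],95).round(1))
f=grab_frame("wrist"); cv2.imwrite(f"pics/wrist{tag}.png",f["pixels"])
z=f["range_z"]; T=np.array(f["tool_from_camera"])
v,u=np.indices(z.shape); P=np.stack([(u-f["cx"])/f["fx"]*z,(v-f["cy"])/f["fy"]*z,z],-1)@T[:3,:3].T+T[:3,3]
W=P@Rt.T+o["tool_pos"]; ph=f["pixels"].astype(int)
Q=W-o["tool_pos"]; hh=np.arctan2(zz[1],zz[0]); fw=Q[...,0]*np.cos(hh)+Q[...,1]*np.sin(hh); lt=-Q[...,0]*np.sin(hh)+Q[...,1]*np.cos(hh)
k=(z>0)&(W[...,2]>37)&(W[...,2]<44)&(fw>-5)&(fw<60)&(abs(lt)<80)
k2=(z>0)&(W[...,2]>8)&(W[...,2]<34)&(fw>0)&(fw<60)&(abs(lt)<39)
for nm,kk in(("plinth top",k),("rear face",k2)):
    if kk.sum()>40:
        r=cv2.minAreaRect(np.stack([fw[kk],lt[kk]],1).astype(np.float32)); print(nm,kk.sum(),"fw",np.percentile(fw[kk],[2,50,98]).round(1),"lt",np.percentile(lt[kk],[1,99]).round(1))
if k2.sum()>40:
    a=np.polyfit(lt[k2],fw[k2],1); print("rear face yaw vs tool deg",-np.degrees(np.arctan(a[0])).round(2),"fw at 0",a[1].round(1))
a=[cv2.imread(f'pics/{m}{tag}.png') for m in('scene','side','wrist')]
b=np.vstack([np.hstack([a[0],a[1]]),np.hstack([a[2],a[2]*0])])
cv2.imwrite(f'pics/c{tag}.png',cv2.resize(b,(800,600)))
E
python3 chk.py 3
```

```text
t: 7.45
tool_pos: [492.3, 123.8, 13.3]
orientation: [-1.979, 1.708, -0.551]
contact_force: [-7.1, -1.0, 4.9]
finger_gap: 85.3
t 7.45 [492.3 123.8  13.3] [-0.04  0.51  2.19  2.58  0.2  -1.17] F [-7.1 -1.   4.9]
tool heading 8.45
scene top 312 [535.  130.4] [34.1 85. ] 7.7 zmax 130.7
scene pl 291 [538.7 129.6] [ 67.9 121.1] 10.7 zmax 43.6
side top 150 [533.5 124.3] [31.2 83.2] 8.7 zmax 133.0
side pl 187 [533.2 127.7] [ 70.2 123. ] 8.8 zmax 44.2
plinth top 9017 fw [ 5.6 10.3 15.5] lt [-58.8  57.2]
rear face 1740 fw [5.3 5.5 5.7] lt [-38.2  38.3]
rear face yaw vs tool deg -0.06 fw at 0 5.5
```

View pics/c3.png

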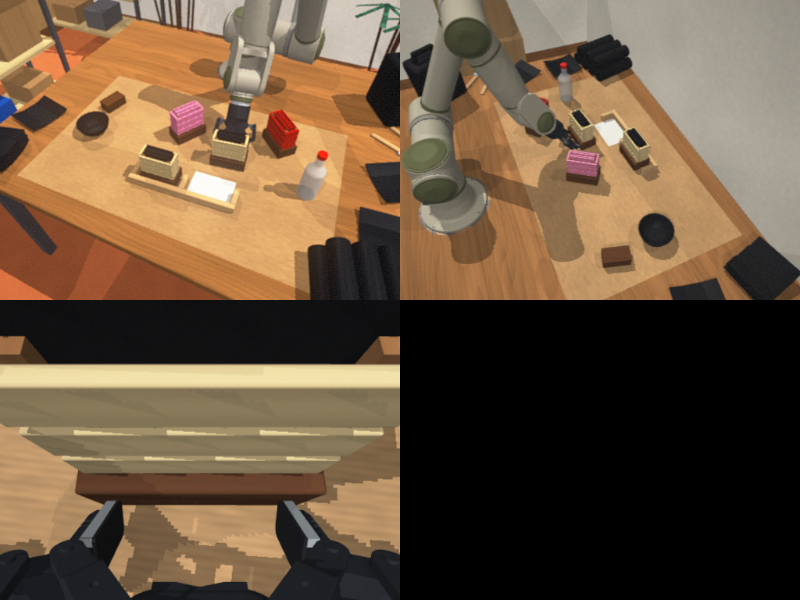

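Both fingers lie flush on the plinth (wrist view, plinth edge at row 500, fingers at x≈100 and 298). The crate turns with the tool and isn't rocking. I carry on along the S.

```bash
cat > nxt.py <<'E'
from h import *
import sys
m=int(sys.argv[1]); off=40.5
o=get_obs(); zz=R.from_rotvec(o["orientation"]).as_matrix()[:,2]; h=np.degrees(np.arctan2(zz[1],zz[0]))
c=o["tool_pos"]+off*n(h); print(c.round(1),h.round(2))
W=plan(c[0],c[1],h)
for w in W[:m]: rel(tcp(w,off),tf(w[2],36))
E
python3 nxt.py 10
```

```text
[532.5 129.8  13.4] 8.51
rel start -146.5 20.8 3.9 th 10.0 n 30
[0.003, 0.027, 0.036] [-0.0017, -0.0047, 0.0021]
[0.003, 0.053, 0.072] [-0.0032, -0.0089, 0.005]
[0.003, 0.08, 0.109] [-0.0045, -0.0131, 0.0081]
[0.003, 0.107, 0.146] [-0.0055, -0.0173, 0.0111]
[0.003, 0.133, 0.183] [-0.0063, -0.0216, 0.0142]
[0.003, 0.142, 0.195] [-0.0057, -0.0256, 0.0171]
[0.003, 0.142, 0.195] [-0.0045, -0.0296, 0.02]
[0.003, 0.142, 0.195] [-0.0033, -0.0335, 0.0228]
[0.003, 0.142, 0.195] [-0.0021, -0.0374, 0.0257]
[0.003, 0.142, 0.195] [-0.001, -0.0414, 0.0285]
```

```bash
python3 -m inch '[[[0,0.027,0.036],[-0.0017,-0.0047,0.0021],0],[[0,0.053,0.072],[-0.0032,-0.0089,0.005],0],[[0,0.08,0.109],[-0.0045,-0.0131,0.0081],0],[[0,0.107,0.146],[-0.0055,-0.0173,0.0111],0],[[0,0.133,0.183],[-0.0063,-0.0216,0.0142],0],[[0,0.142,0.195],[-0.0057,-0.0256,0.0171],0],[[0,0.142,0.195],[-0.0045,-0.0296,0.02],0],[[0,0.142,0.195],[-0.0033,-0.0335,0.0228],0],[[0,0.142,0.195],[-0.0021,-0.0374,0.0257],0],[[0,0.142,0.195],[-0.001,-0.0414,0.0285],0]]'; python3 chk.py 4; python3 nxt.py 10
```

```text
t: 8.85
tool_pos: [542.9, 131.8, 14.7]
orientation: [-1.783, 1.959, -0.634]
contact_force: [-3.1, 0.3, -1.7]
finger_gap: 85.6
t 8.85 [542.9 131.8  14.7] [ 0.07  0.57  2.02  4.06  0.12 -2.36] F [-3.1  0.3 -1.7]
tool heading -5.37
scene top 305 [586.6 129.1] [84.8 32.3] 84.6 zmax 130.6
scene pl 323 [588.  127.2] [120.3  69.2] 84.7 zmax 43.2
side top 122 [584.1 121.2] [84.2 30.4] 85.4 zmax 133.5
side pl 172 [585.1 126.3] [125.1  70.1] 84.8 zmax 44.8
plinth top 8788 fw [ 5.7 10.6 15.7] lt [-59.   57.1]
rear face 1730 fw [5.5 5.7 6. ] lt [-38.3  38.2]
rear face yaw vs tool deg 0.07 fw at 0 5.7
[583.8 127.9  15.3] -5.42
rel start -95.6 14.8 -10.0 th 9.7 n 20
[-0.0, -0.003, -0.004] [0.0002, -0.0035, 0.0036]
[-0.0, -0.003, -0.004] [0.0002, -0.0076, 0.0066]
[-0.0, -0.003, -0.004] [0.0001, -0.0116, 0.0095]
[-0.0, -0.003, -0.004] [0.0001, -0.0157, 0.0124]
[-0.0, -0.003, -0.004] [0.0001, -0.0197, 0.0154]
[-0.0, -0.003, -0.004] [0.0001, -0.0238, 0.0183]
[-0.0, -0.003, -0.004] [0.0, -0.0278, 0.0213]
[-0.0, -0.003, -0.004] [0.0, -0.0319, 0.0242]
[-0.0, -0.003, -0.004] [-0.0, -0.0359, 0.0271]
[-0.0, -0.003, -0.004] [-0.0, -0.0399, 0.0301]
```

View pics/c4.png

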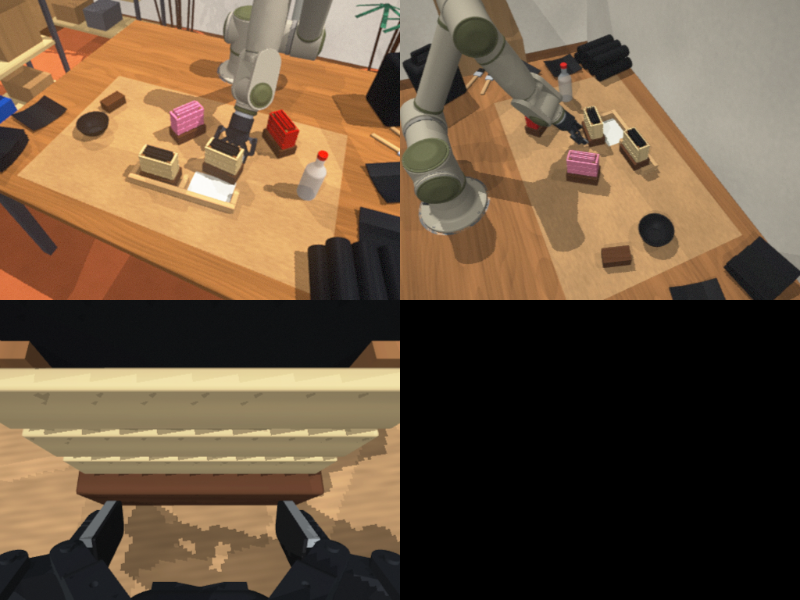

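The crate tracks the tool well (centre about (584,128), heading −5.4°, no tilt). But the wrist is winding towards its range limit (j4 4.06, j6 −2.36). I'll back off, unwind up high, and come back at a lower tilt with the fingers partly closed.

Run:
```python
from h import *
p=get_obs()["tool_pos"].copy()
a=p-70*n(-5.4); a[2]=25; rel(a,tf(-5.4,36))
rel(a,tf(14,36))
b=a.copy(); b[2]=200; rel(b,tf(14,20))
```

```text
[-0.0, -0.0, 0.0] [0.0, 0.051, -0.049]
[-0.0, -0.199, -0.274] [0.0, 0.051, -0.049]
[-0.277, -0.16, -0.3] [0.0, -0.0519, -0.1905]
```

```bash
python3 -m inch '[[[0,0,0],[0,0.008,-0.006],0],[[0,0,0],[0,0.03,-0.027],0],[[0,0,0],[0,0.051,-0.049],0],[[0,0,0],[0,0.051,-0.049],0],[[0,-0.1,-0.137],[0,0.051,-0.049],0],[[0,-0.199,-0.274],[0,0.051,-0.049],0],[[0,-0.199,-0.274],[0,0.051,-0.049],0],[[0,-0.199,-0.274],[0,0.051,-0.049],0]]'
python3 - <<'E'
from h import *
o=get_obs(); print(o["joints"],o["tool_pos"],o["contact_force"])
a=np.array([473.2,138.3,200]); rel(a,tf(14,20))
E
```

```text
t: 10.0
tool_pos: [480.6, 137.8, 28.5]
orientation: [-1.967, 1.685, -0.576]
contact_force: [-0.4, 0.1, 0.3]
finger_gap: 85.5
[ 9.56848716e-04  4.61861165e-01  2.22328659e+00  2.70960635e+00
  2.09592305e-01 -1.27101208e+00] [480.59679203 137.7795873   28.45721375] [-0.36457818  0.05868896  0.32530993]
[-0.303, -0.049, -0.078] [-0.0007, -0.0984, -0.1407]
```

```bash
python3 -m inch '[[[0,0,0],[0,-0.03,-0.043],0],[[-0.15,-0.025,-0.04],[0,-0.06,-0.09],0],[[-0.3,-0.049,-0.078],[0,-0.098,-0.14],0.3],[[-0.3,-0.049,-0.078],[0,-0.098,-0.14],0.6],[[-0.3,-0.049,-0.078],[0,-0.098,-0.14],0.6],[[-0.3,-0.049,-0.078],[0,-0.098,-0.14],0.6],[[-0.3,-0.049,-0.078],[0,-0.098,-0.14],0.6]]'
python3 - <<'E'
from h import *
o=get_obs(); print(o["joints"],o["tool_pos"],o["contact_force"])
rel([500,135,150],tf(-5.4,20))
f=grab_frame("wrist"); z=f["range_z"]; T=np.array(f["tool_from_camera"])
v,u=np.indices(z.shape); P=np.stack([(u-f["cx"])/f["fx"]*z,(v-f["cy"])/f["fy"]*z,z],-1)@T[:3,:3].T+T[:3,3]
m=(z>0)&(abs(P[...,0])<60)&(abs(P[...,1])<40)&(P[...,2]<40)&(P[...,2]>-45)
for s in(-1,1):
    q=P[m&(P[...,0]*s>0)]; print(len(q),np.percentile(q,[1,50,99],axis=0).round(1))
E
```

```text
t: 10.88
tool_pos: [488.9, 187.8, 141.4]
orientation: [-2.051, 1.531, -0.295]
contact_force: [1.1, 0.7, -1.0]
finger_gap: 34.0
[-0.00321156  0.2219647   2.0637959   0.78766056  0.44131189  0.62651644] [488.90114345 187.77385132 141.44090121] [ 1.06030422  0.68950661 -1.00356845]
[-0.206, 0.327, 0.315] [0.0516, -0.0035, -0.0175]
6707 [[-50.  -11.9 -44.9]
 [-31.6  -5.5 -38.4]
 [-16.9  12.3   7.9]]
6641 [[ 17.1 -12.1 -44.9]
 [ 31.4  -5.6 -38.4]
 [ 49.9  12.3   7.6]]
```

Run:
```python
from h import *
rel([480,137,190],tf(-5.4,20))
```

```text
[-0.208, 0.323, 0.316] [0.0366, -0.0073, -0.0573]
```

```bash
python3 -m inch '[[[-0.05,0.08,0.08],[0.02,-0.005,-0.057],0.6],[[-0.1,0.16,0.16],[0.036,-0.007,-0.057],0.6],[[-0.208,0.323,0.316],[0.036,-0.007,-0.057],0.6],[[-0.208,0.323,0.316],[0.036,-0.007,-0.057],0.6],[[-0.208,0.323,0.316],[0.036,-0.007,-0.057],0.6],[[-0.208,0.323,0.316],[0.036,-0.007,-0.057],0.6],[[-0.208,0.323,0.316],[0.036,-0.007,-0.057],0.6]]'
python3 - <<'E'
from h import *
o=get_obs(); print(o["joints"],o["tool_pos"],o["contact_force"])
c=np.array([584,128,0]); 
for d,z,t in((85,110,24),(75,15,27)):
    p=c-(d)*n(-5.4); p[2]=z; rel(p,tf(-5.4,t))
E
```

```text
t: 11.8
tool_pos: [477.8, 138.8, 185.5]
orientation: [-1.939, 2.13, -0.368]
contact_force: [-0.4, -0.2, 0.8]
finger_gap: 34.3
[ 0.07160398  0.16707668  1.8943027  -0.07422884  0.73745915  1.78252634] [477.83381823 138.80851893 185.5397366 ] [-0.38372498 -0.2006941   0.79197659]
[0.071, 0.006, -0.001] [0.0013, 0.0053, 0.0784]
[0.124, 0.006, -0.001] [0.0019, 0.0283, 0.1711]
```

```bash
python3 -m inch '[[[0.07,0.006,-0.001],[0.001,0.005,0.045],0.6],[[0.07,0.006,-0.001],[0.001,0.005,0.078],0.6],[[0.124,0.006,-0.001],[0.002,0.02,0.13],0.6],[[0.124,0.006,-0.001],[0.002,0.026,0.166],0.6],[[0.124,0.006,-0.001],[0.002,0.026,0.166],0.6],[[0.124,0.006,-0.001],[0.002,0.026,0.166],0.6]]'; python3 chk.py 5
```

```text
t: 12.55
tool_pos: [510.1, 134.5, 22.1]
orientation: [-1.871, 2.058, -0.497]
contact_force: [-0.0, -0.9, -0.4]
finger_gap: 34.4
t 12.55 [510.1 134.5  22.1] [ 0.07  0.51  2.02 -0.49  0.16  2.2 ] F [-0.  -0.9 -0.4]
tool heading -5.52
scene top 282 [586.4 128.3] [85.7 32.9] 84.8 zmax 130.6
scene pl 318 [587.9 126.9] [120.1  71.1] 85.5 zmax 43.9
side top 118 [584.3 121.2] [76.8 29.8] 84.9 zmax 132.8
side pl 173 [584.5 127.7] [126.6  69.7] 85.7 zmax 44.6
plinth top 8355 fw [-2.3 43.7 49.6] lt [-58.7  57.3]
rear face 3369 fw [ 0.6 39.  39.4] lt [-37.6  37.8]
rear face yaw vs tool deg -0.49 fw at 0 26.1
```

View pics/c5.png

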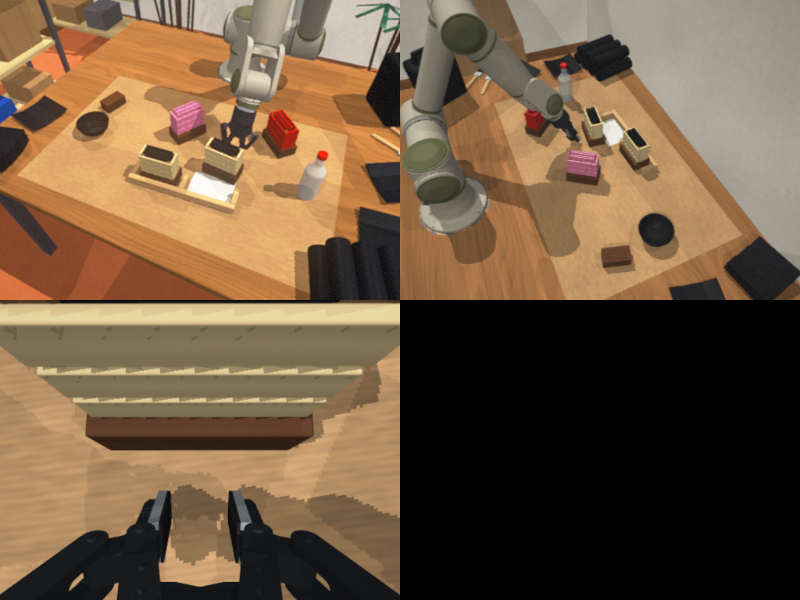

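Run:
```python
from h import *
W=plan(583.8,127.5,-5.5); off=44.5; print(W.round(1).tolist())
rel(tcp((583.8,127.5,-5.5),off+6,20),tf(-5.5,27))
for w in W[:9]: rel(tcp(w,off,20),tf(w[2],27))
```

```text
rel start -95.6 14.4 -10.1 th 9.4 n 20
[[588.8, 127.1, -4.8], [593.8, 126.7, -4.8], [598.7, 126.2, -4.8], [603.7, 125.8, -4.8], [608.7, 125.4, -4.8], [613.7, 125.0, -4.8], [618.7, 124.5, -4.8], [623.7, 124.1, -4.8], [628.6, 123.7, -4.8], [633.6, 123.3, -4.8], [638.6, 122.9, -4.8], [643.6, 122.4, -4.8], [648.6, 122.0, -4.8], [653.6, 121.6, -4.8], [658.5, 121.2, -4.8], [663.5, 120.8, -4.1], [668.5, 120.5, -1.5], [673.5, 120.5, 1.1], [678.5, 120.7, 3.7], [680.3, 120.8, 4.6]]
[-0.003, 0.0, 0.001] [0.0001, -0.0199, 0.0128]
[-0.003, -0.005, -0.009] [0.0006, -0.0297, 0.0178]
[-0.003, -0.005, -0.009] [0.0006, -0.0341, 0.0201]
[-0.003, -0.005, -0.009] [0.0005, -0.0386, 0.0224]
[-0.003, -0.005, -0.009] [0.0004, -0.043, 0.0247]
[-0.003, -0.005, -0.009] [0.0004, -0.0475, 0.027]
[-0.003, -0.005, -0.009] [0.0003, -0.0519, 0.0292]
[-0.003, -0.005, -0.009] [0.0003, -0.0563, 0.0315]
[-0.003, -0.005, -0.009] [0.0002, -0.0608, 0.0338]
[-0.003, -0.005, -0.009] [0.0002, -0.0652, 0.0361]
```

```bash
python3 -m inch '[[[0,0,0],[0,-0.01,0.006],0.6],[[0,0,0],[0,-0.0199,0.0122],0.6],[[0,0,0],[0,-0.0245,0.0145],0.6],[[0,0,-0.004],[0.0005,-0.0297,0.0172],0.6],[[0,-0.002,-0.004],[0.0005,-0.0341,0.0195],0.6],[[0,-0.002,-0.004],[0.0005,-0.0386,0.0218],0.6],[[0,-0.002,-0.004],[0.0004,-0.043,0.0241],0.6],[[0,-0.002,-0.004],[0.0004,-0.0475,0.0264],0.6],[[0,-0.002,-0.004],[0.0003,-0.0519,0.0286],0.6],[[0,-0.002,-0.004],[0.0003,-0.0563,0.031],0.6]]'; python3 chk.py 6
```

```text
t: 13.95
tool_pos: [572.5, 128.5, 19.1]
orientation: [-1.878, 2.055, -0.493]
contact_force: [-8.7, 1.0, 7.0]
finger_gap: 33.9
t 13.95 [572.5 128.5  19.1] [ 0.05  0.59  1.85 -0.27  0.24  1.96] F [-8.7  1.   7. ]
tool heading -5.29
scene top 338 [622.7 125.9] [83.6 32.7] 85.5 zmax 130.9
scene pl 335 [623.  123.7] [121.  71.] 85.4 zmax 44.4
side top 128 [620.4 118.4] [79.2 30.1] 84.1 zmax 133.1
side pl 171 [621.5 121.7] [121.1  70.4] 84.5 zmax 44.9
plinth top 8227 fw [-1.7 16.8 21.7] lt [-58.6  57.2]
rear face 1927 fw [ 0.3  6.5 12.5] lt [-36.2  35.9]
rear face yaw vs tool deg 0.08 fw at 0 7.1
```

View pics/c6.png

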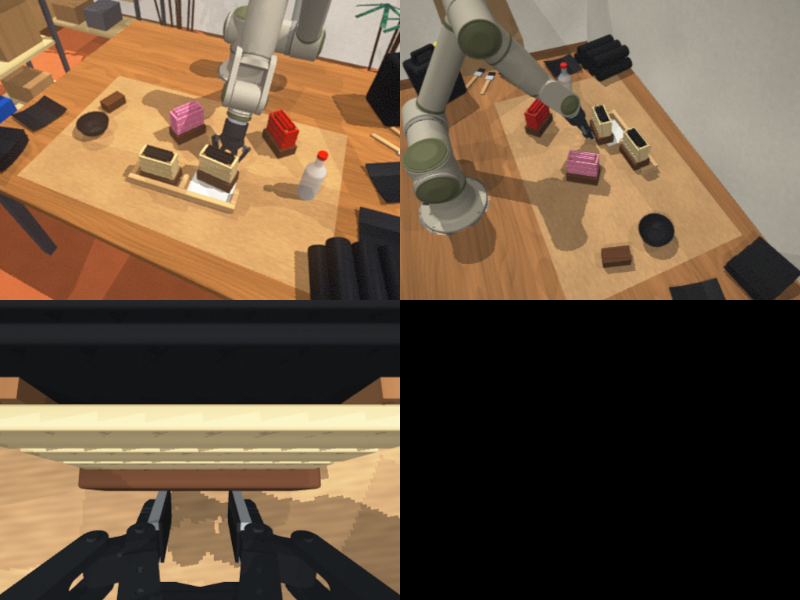

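The push is going smoothly: both fingers are flush on the plinth (about (165,490) and (235,490) in the wrist view) and the crate is entering the bay upright.

Run:
```python
from h import *
o=get_obs(); c=o["tool_pos"]+47*n(-5.2)
W=plan(c[0],c[1],-5.2); print(c,W[-1])
for w in W: rel(tcp(w,47,20),tf(w[2],27))
```

```text
rel start -59.9 8.2 -9.8 th 9.1 n 13
[619.94855215 124.178012    19.15332467] [680.26329036 120.82942579   4.6       ]
[-0.0, -0.006, -0.011] [0.0005, -0.0048, 0.0015]
[-0.0, -0.006, -0.011] [0.0005, -0.0093, 0.0038]
[-0.0, -0.006, -0.011] [0.0004, -0.0137, 0.0061]
[-0.0, -0.006, -0.011] [0.0004, -0.0182, 0.0083]
[-0.0, -0.006, -0.011] [0.0003, -0.0227, 0.0106]
[-0.0, -0.006, -0.011] [0.0002, -0.0271, 0.0129]
[-0.0, -0.006, -0.011] [0.0002, -0.0316, 0.0151]
[-0.0, -0.006, -0.011] [0.0001, -0.036, 0.0174]
[-0.0, -0.014, -0.026] [0.0009, -0.0405, 0.0197]
[-0.0, -0.035, -0.067] [0.0027, -0.045, 0.022]
[-0.0, -0.056, -0.107] [0.0044, -0.0497, 0.0244]
[-0.0, -0.076, -0.148] [0.0058, -0.0543, 0.0268]
[-0.0, -0.078, -0.152] [0.0059, -0.0548, 0.027]
```

```bash
python3 -m inch '[[[0,-0.003,-0.006],[0.0005,-0.0048,0.0018],0.6],[[0,-0.006,-0.011],[0.0005,-0.0093,0.0038],0.6],[[0,-0.006,-0.011],[0.0004,-0.0137,0.0061],0.6],[[0,-0.006,-0.011],[0.0004,-0.0182,0.0083],0.6],[[0,-0.006,-0.011],[0.0003,-0.0227,0.0106],0.6],[[0,-0.006,-0.011],[0.0002,-0.0271,0.0129],0.6],[[0,-0.006,-0.011],[0.0002,-0.0316,0.0151],0.6],[[0,-0.006,-0.011],[0.0001,-0.036,0.0174],0.6],[[0,-0.014,-0.026],[0.0009,-0.0405,0.0197],0.6]]'; python3 chk.py 7
python3 - <<'E'
from h import *
o=get_obs(); zz=R.from_rotvec(o["orientation"]).as_matrix()[:,2]; h=np.degrees(np.arctan2(zz[1],zz[0]))
c=o["tool_pos"]+47*n(h); print(c,h)
d=c[:2]-BAY[:2]; b=n(BAY[2])[:2]; print("in bay",d@b,d@[-b[1],b[0]],h-BAY[2])
E
```

```text
t: 15.22
tool_pos: [618.6, 123.4, 19.6]
orientation: [-1.904, 2.023, -0.486]
contact_force: [-2.3, 0.5, -2.4]
finger_gap: 34.1
t 15.225 [618.6 123.4  19.6] [ 0.03  0.65  1.73 -0.14  0.29  1.78] F [-2.3  0.5 -2.4]
tool heading -3.45
scene top 352 [668.9 121.7] [84.2 31.8] 85.1 zmax 130.7
scene pl 348 [669.  120.7] [118.7  70.9] 86.5 zmax 44.0
side top 140 [666.5 116.1] [81.2 30.3] 88.0 zmax 132.0
side pl 168 [667.6 116.9] [119.2  70.7] 86.7 zmax 44.9
plinth top 8218 fw [-1.7 16.8 21.8] lt [-58.5  57.3]
rear face 1836 fw [ 0.3  6.4 12.6] lt [-35.2  36.1]
rear face yaw vs tool deg -0.31 fw at 0 7.0
[666.03306258 120.33438107  20.13389706] -3.4867958149349167
in bay -14.224092533178808 0.6477988435478974 -8.086795814934916
```

View pics/scene7.png

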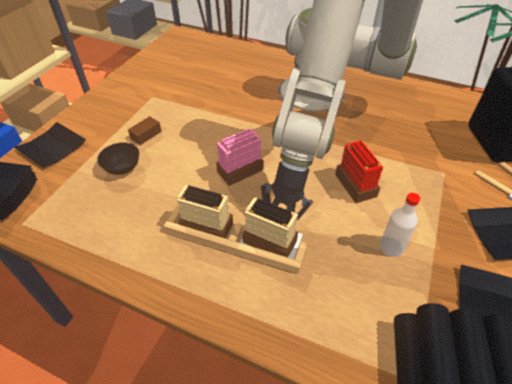

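View pics/side7.png

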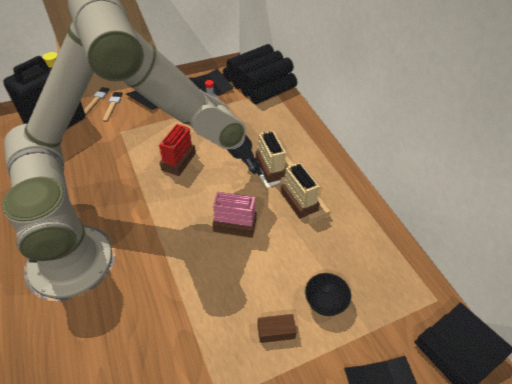

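The crate (base near (268,238) in the scene view) sits between the side battens, 14 mm short, 8° askew and centred to under 1 mm. Now the final turn and seating.

Run:
```python
from h import *
b=n(BAY[2])
for x,h in((-11,-1.5),(-8,.8),(-5,2.6),(-2.5,4),(-0.5,4.6),(1,4.6),(2.5,4.6)):
    c=(BAY[0]+x*b[0],BAY[1]+x*b[1],h); rel(tcp(c,47,20),tf(h,27))
```

```text
[-0.003, -0.016, -0.032] [0.0018, -0.0029, 0.0016]
[-0.003, -0.034, -0.067] [0.0033, -0.0056, 0.003]
[-0.003, -0.048, -0.095] [0.0043, -0.0084, 0.0044]
[-0.003, -0.059, -0.117] [0.0051, -0.0107, 0.0056]
[-0.003, -0.064, -0.126] [0.0053, -0.0125, 0.0066]
[-0.003, -0.064, -0.126] [0.0051, -0.0139, 0.0073]
[-0.003, -0.064, -0.126] [0.0049, -0.0152, 0.0079]
```

```bash
python3 -m inch '[[[0,-0.016,-0.032],[0.0018,-0.0029,0.0016],0.6],[[0,-0.034,-0.067],[0.0033,-0.0056,0.003],0.6],[[0,-0.048,-0.095],[0.0043,-0.0084,0.0044],0.6],[[0,-0.059,-0.117],[0.0051,-0.0107,0.0056],0.6],[[0,-0.064,-0.126],[0.0053,-0.0125,0.0066],0.6],[[0,-0.064,-0.126],[0.0053,-0.0125,0.0066],0.6]]'; python3 chk.py 8
python3 - <<'E'
from h import *
o=get_obs(); zz=R.from_rotvec(o["orientation"]).as_matrix()[:,2]; h=np.degrees(np.arctan2(zz[1],zz[0]))
c=o["tool_pos"]+47*n(h); print(c,h)
d=c[:2]-BAY[:2]; b=n(BAY[2])[:2]; print("in bay",d@b,d@[-b[1],b[0]],h-BAY[2])
E
```

```text
t: 16.12
tool_pos: [630.8, 116.8, 19.5]
orientation: [-2.03, 1.874, -0.448]
contact_force: [-17.1, -5.4, 10.3]
finger_gap: 34.3
t 16.125 [630.8 116.8  19.5] [-0.02  0.67  1.7   0.14  0.31  1.35] F [-17.1  -5.4  10.3]
tool heading 4.57
scene top 354 [679.6 121. ] [34.1 85.8] 3.8 zmax 130.3
scene pl 355 [681.1 119.7] [ 70.7 120.8] 5.0 zmax 43.9
side top 150 [677.8 115.8] [31.5 84.5] 5.0 zmax 133.8
side pl 158 [652.6 110.7] [ 47.  122.1] 25.3 zmax 45.1
plinth top 8267 fw [-1.7 16.3 21.2] lt [-58.8  57.1]
rear face 1691 fw [ 0.2  5.9 11.9] lt [-35.5  35.5]
rear face yaw vs tool deg -0.09 fw at 0 6.4
[677.67663603 120.54493942  19.52903054] 4.556777616261653
in bay -2.6011379042645215 -0.07612311187139828 -0.04322238373834697
```

```bash
python3 -m inch '[[[0,0,0],[0,-0.0009,0.0005],0.6],[[0,0,0],[0,-0.0018,0.0009],0.6],[[0,0,0],[0,-0.0018,0.0009],0.6],[[0,0,0],[0,-0.0018,0.0009],0.6]]'; python3 chk.py 9
```

```text
t: 16.77
tool_pos: [631.2, 116.9, 19.4]
orientation: [-2.032, 1.876, -0.444]
contact_force: [-34.0, -10.3, 23.3]
finger_gap: 34.1
t 16.775 [631.2 116.9  19.4] [-0.02  0.67  1.7   0.14  0.31  1.35] F [-34.  -10.3  23.3]
tool heading 4.61
scene top 367 [680.  120.9] [32.9 85.5] 4.3 zmax 130.5
scene pl 359 [682.2 120. ] [ 68.2 120.5] 5.1 zmax 43.9
side top 154 [677.4 114.9] [30.9 81.9] 5.8 zmax 132.8
side pl 155 [652.6 110.6] [ 46.9 123.2] 22.2 zmax 44.9
plinth top 8248 fw [-1.6 16.  20.9] lt [-58.7  57. ]
rear face 1630 fw [ 0.2  5.6 11.6] lt [-32.2  35.4]
rear face yaw vs tool deg -0.61 fw at 0 6.2
```

The force rose steeply (11 to 36 N) over 0.4 mm of travel, so the crate is seated on the back batten. I back straight off, then rise.

```bash
python3 -m inch '[[[0,0,0],[0,0.002,-0.001],0.6],[[0,0,0],[0,0.006,-0.003],0.6],[[0,0,0],[0,0.016,-0.008],0.6],[[0,0,0],[0,0.036,-0.018],0.6],[[0,0,0],[0,0.05,-0.04],0.6],[[0,0,0],[0,0.04,-0.09],0.6],[[0,0,0],[0,0.02,-0.14],0.6],[[0,0,0],[0,0,-0.18],0.6],[[0,0,0],[0,0,-0.18],0.6],[[0,0,0],[0,0,-0.18],0.6]]'; python3 chk.py 10
python3 - <<'E'
from h import *
f=grab_frame("scene"); W=cloud(f)
Z=W[...,2]; on=np.isfinite(Z)&(W[...,0]>350)&(W[...,0]<800)&(abs(W[...,1])<450)
for nm,za,zb in(("top",123,138),("shelf",34,46),("batten",24,33),("cap",170,200)):
    k,l,s,c=cv2.connectedComponentsWithStats((on&(Z>za)&(Z<zb)).astype(np.uint8))
    for i in range(1,k):
        if s[i,4]>60:
            r=cv2.minAreaRect(W[l==i][:,:2].astype(np.float32)); print(nm,s[i,4],np.round(r[0],1),np.round(r[1],1),round(r[2],1))
E
```

```text
t: 18.18
tool_pos: [552.0, 110.9, 179.0]
orientation: [-2.029, 1.872, -0.449]
contact_force: [-0.6, -0.3, -1.0]
finger_gap: 34.0
t 18.175 [552.  110.9 179. ] [-0.03  0.26  1.83  0.09  0.58  1.39] F [-0.6 -0.3 -1. ]
tool heading 4.6
scene top 29 [669.5 102. ] [ 3.5 43.6] 2.8 zmax 130.0
scene pl 364 [680.8 120. ] [ 70.1 119.7] 3.9 zmax 44.9
side top 149 [678.1 116.1] [30.8 84.6] 3.0 zmax 132.6
side pl 155 [652.8 111.6] [ 48.8 126.6] 25.8 zmax 44.6
top 262 [473.5 -57.9] [35.  87.4] 57.1
top 269 [391.3 265.2] [89.6 32.3] 44.7
top 351 [693.1 -46.3] [33.  88.1] 4.2
top 405 [680.8 119.7] [34.  88.2] 4.3
top 223 [565.6 399.3] [52.9 41.8] 83.0
shelf 319 [ 452.2 -404.9] [54.1 90.6] 74.0
shelf 198 [ 589.3 -400.4] [ 63.1 108.5] 50.1
shelf 249 [495.9 -44.5] [ 60.8 132. ] 31.8
shelf 72 [ 634.8 -348.7] [30.9 95.1] 48.7
shelf 273 [392.3 264.1] [122.1  69.4] 45.4
shelf 329 [693.9 -46.2] [ 71.8 120.7] 5.7
shelf 345 [701.3 132.6] [ 62.  134.9] 30.7
shelf 79 [576.8 397.9] [58.4 25.7] 81.4
shelf 72 [776.6 445.7] [46.2  5.6] 14.0
batten 75 [ 464.2 -389.3] [42.2 99.7] 50.7
batten 139 [ 589.4 -399.9] [58.3 98.5] 49.6
batten 109 [499.7 -44.2] [ 59.7 133.2] 28.8
batten 112 [419.9 257.7] [134.3  57.6] 74.6
batten 1555 [703.2  38.4] [ 75.3 354.1] 4.6
cap 92 [552.2  86.4] [32.1 14.6] 3.2
cap 84 [551.2 134.1] [30.  13.7] 3.9
cap 169 [558.2 399.9] [28.6 26.7] 21.1
```

View pics/c10.png

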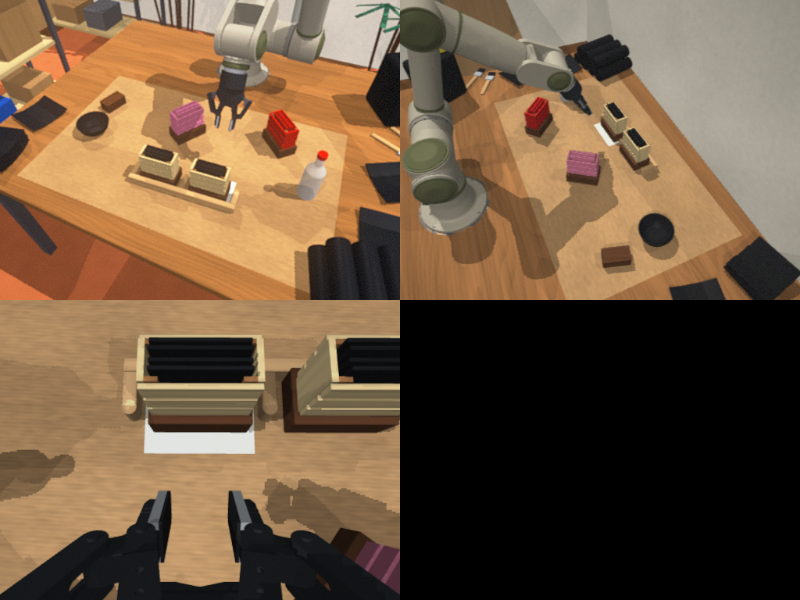

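The wrist view shows the crate centred and square in the bay at (200,385), with its front in line with the parked one. The other objects measure the same as at the start.

```bash
python3 -c "
from plant import *
print(finish_job())"
```

```text
the job is handed in; nothing more can be done
None
```

I pushed the crate into the empty bay until it rested against the back batten, and handed the job in at about 18 s of the 38 s allowed. I pushed only on the plinth, with the tilted fingertips about 20 mm above the bench.

**Interruptions:** I had to reposition twice because the wrist neared its joint limits. The first time, joint 6 came right up to its limit (−2.879 against −2.88) before contact. The second was partway through the push, so I backed off, unwound the wrist, and carried on with less tilt and the fingers partly closed.

**Seating:** At the end the force rose from about 21 N to about 43 N over 0.4 mm of travel, which told me the crate was against the batten. That is far below the 120 N wrist limit, and the fingertips were what was pressing.

**Final position:** The crate measures about (680.8, 119.7) mm, turned about 4.3°. The bay is at (680.3, 120.8) mm, turned 4.6°, so they agree within 1–2 mm and about half a degree. The crate's top height never changed, so I saw no sign of tipping.

**Other objects:** The parked crate, bottle, bowl, block and the pink and red crates measured the same as at the start, within about 1 mm of noise. The gripper was clear of everything at hand-in.

**Disagreements:** Near the end, the side camera's fit of the plinth was off, probably because the neighbouring battens got into the fit, so I set it aside. The last scene-camera plinth-height fit had a similar outlier. The side camera also placed the crate's top about 4 mm off in y from the scene camera.

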